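Roll the four-way tube rack to its large wells and square it to the fence

ROBOT

A 6-joint arm with a two-finger parallel gripper is mounted at the origin on a cart in front of the work surface, level with it; the furniture and walls round the work are solid. World frame = base frame: x ahead of the robot, y to its left, z up, the work surface at z = 0. Lengths are in m, angles in rad, forces in N, time in s.
With the tool pointing down it reaches from about 0.375 to 0.975 m from the base axis. Payload 3.8 kg.
Tool frame: the origin (TCP) lies midway between the tips of the shut fingers; the grasp point (between the pads) lies 19 mm behind it; z points along the fingers, y is the direction in which the jaws open and shut (so a half turn about z gives the same grasp; the last joint's range is limited). The gripper opens to 88 mm and grips with 3 to 60 N. Pads are 18 mm wide; open, the fingers measure 123 mm over their backs; the gripper's body (75 mm by 187 mm) begins 45 mm behind the grasp point.
Start: joints at [1.226, 0.264, 1.604, -0, 1.274, -0.037], TCP at [0.204, 0.643, 0.239] pointing down, gripper open.
Joint ranges: [-2.63, 2.63], [-0.94, 2.18], [0.31, 2.57], [-1.31, 4.45], [0, 2.66], [-2.55, 2.55]. Speed limits (rad/s): [2.57, 2.57, 3.14, 3.14, 3.14, 3.14].

INTERFACE

Orientations are given as a unit quaternion [w, x, y, z].
In Python, from rig import env gives the robot as it stands.
- The arm moves only by the shell command python3 -m crank 'ROWS' [FORCE]. ROWS is a JSON object of lists of equal length, an entry for each row: "rotation": the turn, a rotation vector about the world's x, y, z in degrees, a list of three; "translation": the shift along the world's x, y, z in m, a list of three; "grip": the opening, from -1 (shut) to 1 (fully open). A call has 1 to 12 rows; each row is the pose to reach, as a shift and turn from the pose commanded when the call began; what a row does not reach only later rows make up. A row lasts 1/8 s, in which the tool goes at most 62.5 mm and 10.7 degrees, less where a joint would pass 70% of its speed; a pose out of reach is approached as far as the arm can. A call with a gripper value outside its range is refused whole. The fingers move at their own pace and stop on an object; FORCE is the grip in N (left out, the last holds). Time passes only in rows, so rows that repeat a pose let the fingers close. It gives the time, the measured TCP pose, the force and the opening at its end, in the units of the state.
- env.get_state(): the state, without advancing time (a new reading comes with each control period).
- env.camera(name): name is "scene" or "top" or "wrist"; returns a dict with "img" (420x560x3 uint8, blue, green, red), "mtx" (3x3 intrinsics, pixels), "k1" (the pictures are not rectified: a ray, as slopes to the right and down, at radius r is drawn at 1 + k1 r^2 times it, then the intrinsics apply), "world_from_camera" (4x4, takes a point from camera to world coordinates); the wrist camera has in their place "mount" (4x4, takes a point from camera to tool coordinates, whose origin is the TCP and whose axes are the flange's). Camera axes: x right, y up, looking along -z (the intrinsics and any distortion apply to the point x, -y, -z); pixel columns grow to the right and rows downward; lengths in m; the calibration is good to about 2 mm. A picture is of the moment at which its call begins: read the wrist's pose just before it. There is no depth.
- env.finish_job(): hands the job in, once; it reports no verdict.
The state is a dict: "time_s": time; "qpos": joint angles; "joint_vel": joint speeds; "joint_efforts": joint torques, N m; "eef_pos": TCP position; "orientation": TCP orientation; "force": force on the tool from outside, world axes, zero at the start; "wrist_torque": the same for the moment, N m; "opening": opening from 0.0 (shut) to 1.0 (fully open).
Only numpy, scipy, OpenCV 4.12 (cv2) and the standard library are available. Lean on these libraries where they do the work, as an engineer would, in place of code of your own. Each camera call takes 0.05 s, during which the arm holds its last target.

TASK

The four-way tube rack lies on its large wells. Roll it over one face at a time, without lifting it off the bench and letting it come to rest on each face, until the four large wells face up, then push it sideways until its long side lies flush along a long side of the aluminium fence, between the fence's ends, and let go. Leave the two standing tubes and the beaker where they are.

Things in the scene. Friction and masses are not known exactly. Their poses are not given: they have to be found in the camera images.
- rack: White plastic four-way tube rack: square bar 150 mm long, 60 x 60 mm section, long edges rounded 8 mm, 0.2 to 0.42 kg. Origin at its centre, 30 mm above the bench when it lies on a face; x along its length, roughly world x, left or right of the fence. +z face (up at the start): two rows of seven small wells 11.5 mm wide; +y, -y faces: six medium wells 17 mm wide, all 8 mm deep.
- large_wells (a point): Centre of the rack's -z face, with one row of four large wells 30 mm wide, 20 mm deep; it faces down at the start, 60 mm under the top face. Pushed near the top of its long side by a tip that rises as it turns, the rack tips over its far lower edge without sliding; a quarter turn carries it about 60 mm sideways, and two turns leave it at least 60 mm short of the fence.
- fence: Straight aluminium bar fixed to the bench, 300 mm long, 24 mm wide, 22 mm high, with four cap screws on top. Origin at the centre of its underside, on the bench; x along its length (roughly world x), y across. Either long side (y = +12 or -12 mm) serves: a rack flush along it has its centre 42 mm from the fence's centre line.
- tube_blue: 50 ml tube with a blue cap, 34 mm wide, 118 mm high, standing upright at the back, beyond the rack and the fence; origin at the centre of its underside. Bystander.
- tube_orange: 50 ml tube with an orange cap, 34 mm wide, 118 mm high, standing upright at the back; origin at the centre of its underside. Bystander.
- beaker: Clear beaker 54 mm wide, 70 mm high, standing at the back; origin at the centre of its underside. Bystander.

How it is judged:
By the outcome, as a careful person would: the job done as asked, in the order asked, and still so for the second after the job is handed in, with the robot touching nothing.
It also fails if it takes over 51 s, if anything falls off the work surface, if the arm or the gripper's body presses on something with over 40 N, if the wrist force passes 120 N, or if a joint passes its speed limit or range.

## Working session

There is one attempt and no reset: what is moved stays moved. The work goes in short steps, Python scripts to look and compute and a shell command to move; the robot and the scene stay as the last step left them, time stands still between calls to the robot, and variables do not carry over. Pictures are saved under pics/ and viewed, and the job is handed in when it is done.

```bash
mkdir -p pics; ls; cat > h.py <<'E'
import numpy as np, cv2
from rig import env
def cast(c,u,v,z):
    K=c["mtx"];k=c["k1"]
    d=np.array([(u-K[0][2])/K[0][0],(v-K[1][2])/K[1][1]])
    s=d.copy()
    for _ in range(30): s=d/(1+k*(s@s))
    T=np.array(c["world_from_camera"])
    r=T[:3,:3]@np.array([s[0],-s[1],-1.]);o=T[:3,3]
    return o+r*(z-o[2])/r[2]
def proj(c,p):
    K=c["mtx"];k=c["k1"];T=np.linalg.inv(np.array(c["world_from_camera"]))
    q=T[:3,:3]@np.array(p)+T[:3,3]
    s=np.array([q[0],-q[1]])/-q[2]; s=s*(1+k*(s@s))
    return s[0]*K[0][0]+K[0][2],s[1]*K[1][1]+K[1][2]
E
python3 - <<'E'
from h import *
for n in["scene","top","wrist"]:
    c=env.camera(n);cv2.imwrite(f"pics/a_{n}.png",c["img"])
    if n!="wrist":print(n,np.round(c["world_from_camera"],3))
s=env.get_state();print({k:np.round(v,3) for k,v in s.items()})
E
```

```text
pics
scene [[ 0.668  0.556 -0.495  0.242]
 [-0.744  0.489 -0.455 -0.385]
 [-0.011  0.672  0.74   0.68 ]
 [ 0.     0.     0.     1.   ]]
top [[ 0.02   0.997 -0.07   0.593]
 [-1.     0.02   0.    -0.007]
 [ 0.002  0.07   0.998  0.914]
 [ 0.     0.     0.     1.   ]]
{'time_s': np.float64(0.15), 'qpos': array([ 1.226,  0.265,  1.605, -0.   ,  1.274, -0.037]), 'joint_vel': array([ 0.001, -0.002, -0.005,  0.   ,  0.002, -0.001]), 'joint_efforts': array([ 0.0000e+00, -5.0285e+01, -3.5747e+01,  7.3000e-02,  2.5000e-02,
       -0.0000e+00]), 'eef_pos': array([0.204, 0.643, 0.238]), 'orientation': array([-0.   ,  0.153,  0.988, -0.001]), 'force': array([-0.896,  0.551,  0.382]), 'wrist_torque': array([0.055, 0.004, 0.002]), 'opening': np.float64(1.001)}
```

View pics/a_scene.png

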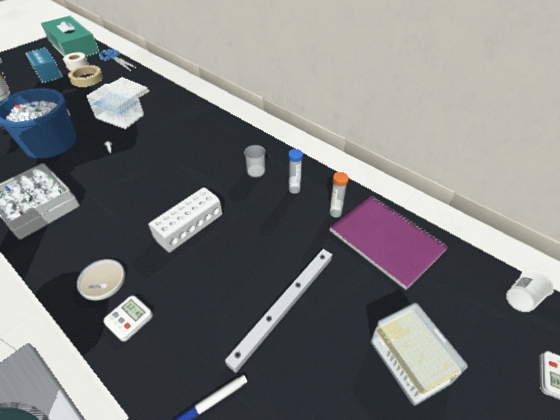

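View pics/a_top.png

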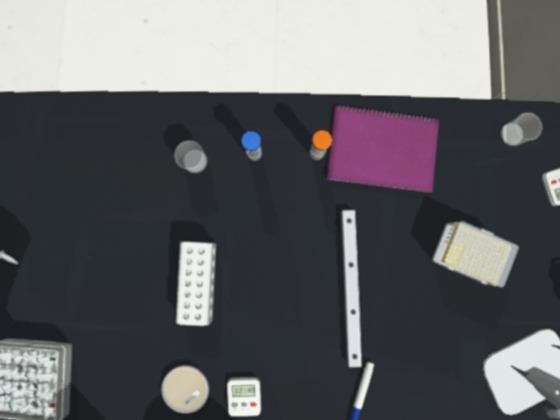

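The top view has the rack at about (197,284), its top face showing two rows of seven wells. The fence runs from (349,211) to (354,366). Up in the image is +x and left is +y, so the rack has to roll toward -y.

```bash
python3 - <<'E'
from h import *
c=env.camera("top");g=c["img"].min(2)
m=cv2.morphologyEx((g>130).astype(np.uint8),cv2.MORPH_CLOSE,np.ones((9,9)))
cs,_=cv2.findContours(m,0,2)
for k in cs:
    if cv2.contourArea(k)<800: continue
    r=cv2.minAreaRect(k)
    if r[0][1]<200 or not 150<r[0][0]<380: continue
    b=cv2.boxPoints(r); print(np.round(r[0]),np.round(r[1],1),round(r[2],1))
    for z in(.022,.06):
        P=np.array([cast(c,*p,z)[:2] for p in b]);print(z,np.round(P,3).tolist(),np.round(P.mean(0),4),np.round([np.linalg.norm(P[1]-P[0]),np.linalg.norm(P[2]-P[1])],4))
for n,p in dict(blue=(252,141),orange=(321,140)).items(): print(n,cast(c,*p,.118))
print(cast(c,192,157,.07))
print('timer',cast(c,243,378,.02),'dish',cast(c,185,367,.02))
s=cv2.resize(c["img"][190:400,140:400],None,fx=3,fy=2.85);cv2.imwrite("pics/b.png",s)
E
```

```text
[244. 399.] [40. 33.] 90.0
0.022 [[0.331, 0.086], [0.333, 0.023], [0.256, 0.022], [0.254, 0.085]] [0.2934 0.0541] [0.063  0.0768]
0.06 [[0.342, 0.082], [0.344, 0.022], [0.27, 0.021], [0.269, 0.081]] [0.3061 0.0515] [0.0603 0.0735]
[185. 389.] [45.3 44.5] 45.0
0.022 [[0.307, 0.228], [0.37, 0.169], [0.31, 0.106], [0.247, 0.165]] [0.3086 0.1671] [0.0866 0.0863]
0.06 [[0.319, 0.218], [0.379, 0.161], [0.322, 0.101], [0.262, 0.158]] [0.3207 0.1597] [0.083  0.0826]
[195. 284.] [35.  83.3] 3.1
0.022 [[0.433, 0.187], [0.592, 0.183], [0.59, 0.115], [0.431, 0.12]] [0.5115 0.1512] [0.1595 0.0678]
0.06 [[0.44, 0.179], [0.592, 0.175], [0.59, 0.11], [0.438, 0.114]] [0.515  0.1444] [0.1527 0.0649]
[354. 309.] [198.3  24.1] 82.9
0.022 [[0.654, -0.105], [0.661, -0.151], [0.284, -0.204], [0.278, -0.158]] [ 0.4694 -0.1542] [0.0467 0.3806]
0.06 [[0.652, -0.1], [0.658, -0.145], [0.297, -0.195], [0.292, -0.151]] [ 0.4747 -0.1479] [0.0447 0.3644]
blue [0.76876951 0.04319319 0.118     ]
orange [ 0.77307597 -0.07712106  0.118     ]
[0.74744793 0.15643671 0.07      ]
timer [0.33314329 0.05597682 0.02      ] dish [0.35094646 0.16771339 0.02      ]
```

View pics/a_wrist.png

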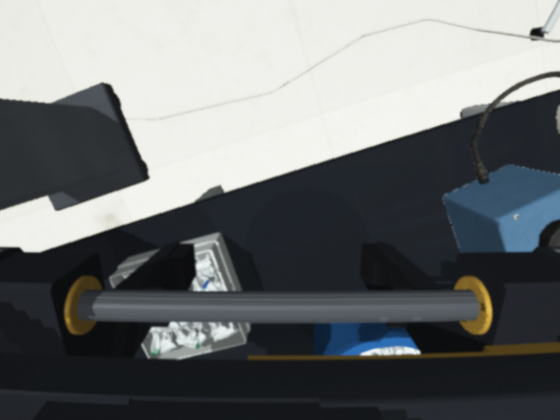

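```bash
ls pics
```

```text
a_scene.png
a_top.png
a_wrist.png
b.png
```

View pics/b.png

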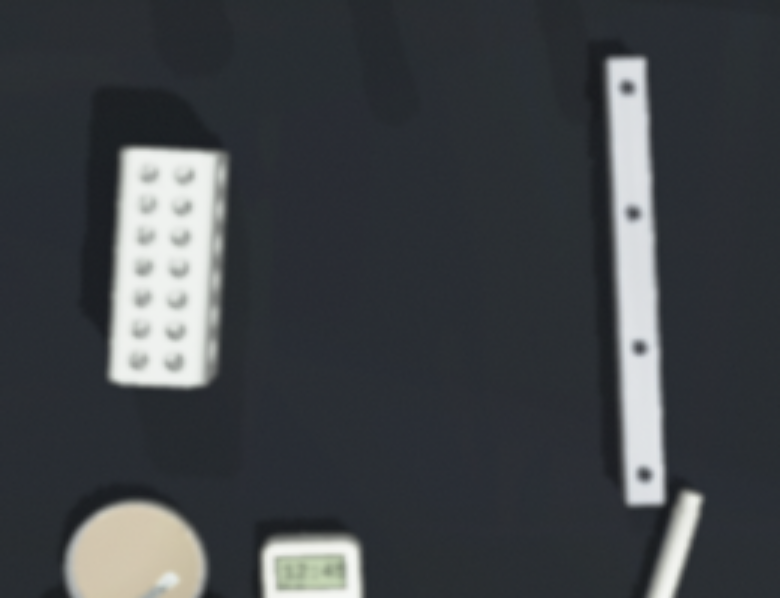

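```bash
python3 - <<'E'
from h import *
c=env.camera("top")
f=lambda u,v,z:cast(c,140+u/3,190+v/2.85,z)[:2]
F=[f(606,58,.022),f(646,57,.022),f(664,503,.022),f(626,505,.022)];print(np.round(F,4))
F=np.array(F);a=(F[0]+F[1])/2;b=(F[2]+F[3])/2;d=a-b;print('fence c',(a+b)/2,'len',np.linalg.norm(d),'ang',np.degrees(np.arctan2(d[1],d[0])))
W=np.array([f(149,174,.06),f(184,175,.06),f(174,362,.06),f(138,361,.06)]);a=(W[0]+W[1])/2;b=(W[2]+W[3])/2;d=a-b
print('rack c',W.mean(0),np.linalg.norm(d),'ang',np.degrees(np.arctan2(d[1],d[0])))
R=np.array([f(121,149,.055),f(227,152,.055),f(213,386,.055),f(109,381,.055)]);print(R)
E
```

```text
[[ 0.6577 -0.128 ]
 [ 0.659  -0.1539]
 [ 0.3594 -0.1696]
 [ 0.3578 -0.1453]]
fence c [ 0.50848722 -0.1492043 ] len 0.3001780701736965 ang 3.1574096009528603
rack c [0.51393771 0.14751699] 0.12022976719425492 ang -1.5118300172809946
[[0.58982284 0.17565373]
 [0.58936005 0.1097277 ]
 [0.43823473 0.11447821]
 [0.43960803 0.17879284]]
```

Rack centre is about (0.514, 0.147) with yaw −1.5°. Fence centre is about (0.508, −0.149) with yaw +3.2°. I'll move above the rack's +y side and turn the jaws along its length.

```bash
python3 -m crank '{"rotation":[[0,0,-10],[0,0,-20],[0,0,-30],[0,0,-40],[0,0,-50],[0,0,-60],[0,0,-70],[0,0,-74],[0,0,-74],[0,0,-74],[0,0,-74],[0,0,-74]],"translation":[[0.035,-0.045,0],[0.07,-0.09,0],[0.105,-0.135,0],[0.14,-0.18,0],[0.175,-0.225,0],[0.21,-0.27,0],[0.245,-0.315,0],[0.28,-0.36,0],[0.31,-0.40,0],[0.31,-0.418,-0.05],[0.31,-0.418,-0.10],[0.31,-0.418,-0.10]],"grip":[0.23,0.23,0.23,0.23,0.23,0.23,0.23,0.23,0.23,0.23,0.23,0.23]}' 30
python3 - <<'E'
from h import *
s=env.get_state();print(s["time_s"],s["eef_pos"],s["force"],s["opening"])
from scipy.spatial.transform import Rotation as R
q=s["orientation"];print(np.round(R.from_quat([q[1],q[2],q[3],q[0]]).as_matrix(),3))
c=env.camera("top");cv2.imwrite("pics/c.png",c["img"])
c=env.camera("scene");cv2.imwrite("pics/d.png",c["img"])
for h in(46,48):
  for t in range(0,66,5):
    a=np.radians(t);x,z=52,h-8
    print(h,t,np.round([52-(-8*a+x*np.cos(a)-z*np.sin(a)) ,8+x*np.sin(a)+z*np.cos(a)-h],1),end=' ')
E
```

```text
time_s: 1.75
eef_pos: [0.5108, 0.2234, 0.1342]
orientation: [-0.002, 0.717, 0.697, -0.005]
force: [0.7, 0.1, -0.4]
opening: 0.615
1.75 [0.51079819 0.22340208 0.13422584] [ 0.65013894  0.1218018  -0.37245837] 0.614565591528407
[[ 0.029  1.    -0.009]
 [ 1.    -0.029 -0.004]
 [-0.004 -0.009 -1.   ]]
46 0 [0. 0.] 46 5 [4.2 4.4] 46 10 [8.8 8.5] 46 15 [13.7 12.2] 46 20 [18.9 15.5] 46 25 [24.4 18.4] 46 30 [30.2 20.9] 46 35 [36.1 23. ] 46 40 [42.2 24.5] 46 45 [48.4 25.6] 46 50 [54.7 26.3] 46 55 [61.  26.4] 46 60 [67.3 26. ] 46 65 [73.5 25.2] 48 0 [0. 0.] 48 5 [4.4 4.4] 48 10 [9.1 8.4] 48 15 [14.2 12.1] 48 20 [19.6 15.4] 48 25 [25.3 18.2] 48 30 [31.2 20.6] 48 35 [37.2 22.6] 48 40 [43.5 24.1] 48 45 [49.8 25.1] 48 50 [56.2 25.5] 48 55 [62.6 25.5] 48 60 [69. 25.] 48 65 [75.4 24. ]
```

View pics/c.png

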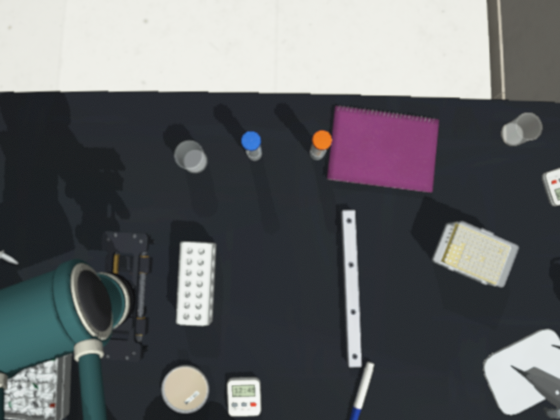

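View pics/d.png

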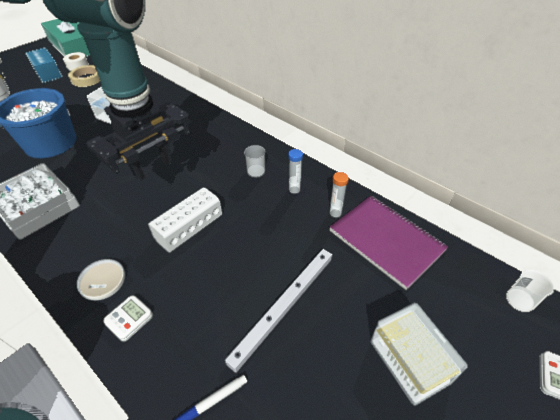

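The tool sits clear of the rack on its +y side, yaw matched. Lowering now, then approaching.

```bash
python3 -m crank '{"rotation":[[0,0,0],[0,0,0],[0,0,0],[0,0,0],[0,0,0]],"translation":[[0.003,0,-0.045],[0.003,-0.01,-0.085],[0.003,-0.02,-0.087],[0.003,-0.026,-0.087],[0.003,-0.026,-0.087]],"grip":[0.23,0.23,0.23,0.23,0.23]}'
python3 - <<'E'
from h import *
s=env.get_state();print(s["time_s"],s["eef_pos"],s["force"],s["opening"])
c=env.camera("scene");cv2.imwrite("pics/e.png",cv2.resize(c["img"][100:300,60:330],None,fx=2.9,fy=2.9))
E
```

```text
time_s: 2.48
eef_pos: [0.5198, 0.1997, 0.0546]
orientation: [0.001, 0.717, 0.697, 0.002]
force: [1.0, -0.7, 0.3]
opening: 0.615
2.475 [0.51978084 0.19972984 0.05463239] [ 1.02524356 -0.65465396  0.26930656] 0.6152047330705802
```

View pics/e.png

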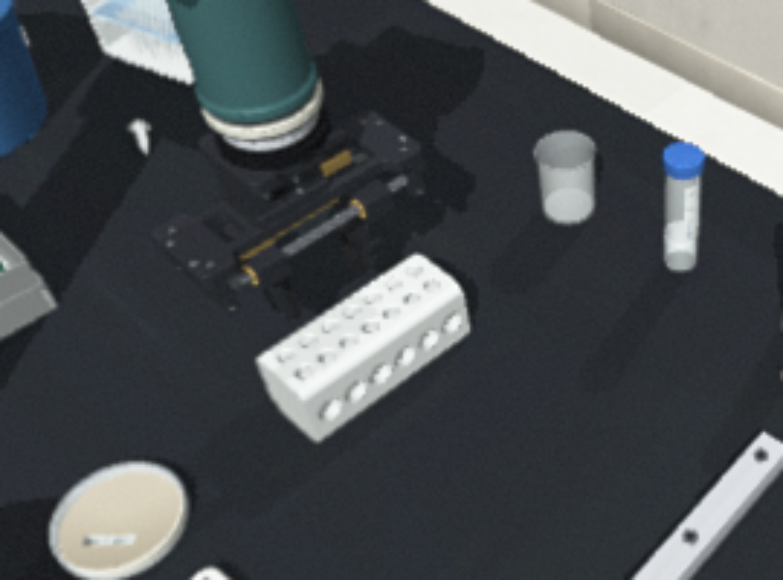

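```bash
python3 -m crank '{"rotation":[[0,0,0],[0,0,0],[0,0,0],[0,0,0]],"translation":[[-0.004,-0.002,-0.005],[-0.004,-0.004,-0.006],[-0.004,-0.006,-0.006],[-0.004,-0.007,-0.006]],"grip":[0.23,0.23,0.23,0.23]}'; python3 -c "
from rig import env;s=env.get_state();print(s['eef_pos'],s['force'])"
```

```text
time_s: 3.02
eef_pos: [0.5134, 0.1922, 0.0456]
orientation: [-0.0, 0.717, 0.697, -0.0]
force: [-0.6, 0.2, 0.4]
opening: 0.616
[0.51344587 0.19217393 0.04562575] [-0.64147673  0.17097717  0.41990539]
```

```bash
python3 -m crank '{"rotation":[[0,0,0],[0,0,0],[0,0,0]],"translation":[[0,-0.003,0.001],[0,-0.005,0.001],[0,-0.005,0.001]],"grip":[0.23,0.23,0.23]}'; python3 -c "
from rig import env;s=env.get_state();print(s['eef_pos'],s['force'])"
```

```text
time_s: 3.4
eef_pos: [0.5137, 0.1873, 0.0469]
orientation: [0.0, 0.717, 0.697, 0.0]
force: [-0.2, 1.8, -0.2]
opening: 0.613
[0.51374415 0.18732674 0.0468757 ] [-0.1535416   1.81150754 -0.16032319]
```

Contact is at TCP y=0.187 with 1.8 N. Starting the roll with a rising tip.

```bash
python3 -m crank '{"rotation":[[0,0,0],[0,0,0],[0,0,0],[0,0,0],[0,0,0],[0,0,0]],"translation":[[0,-0.0045,0.0044],[0,-0.009,0.0084],[0,-0.014,0.0121],[0,-0.0195,0.0154],[0,-0.025,0.0183],[0,-0.031,0.0207]],"grip":[0.23,0.23,0.23,0.23,0.23,0.23]}'; python3 - <<'E'
from h import *
s=env.get_state();print(s["eef_pos"],s["force"])
c=env.camera("scene");cv2.imwrite("pics/f.png",cv2.resize(c["img"][100:300,60:330],None,fx=2.9,fy=2.9))
E
```

```text
time_s: 4.15
eef_pos: [0.5135, 0.1558, 0.0677]
orientation: [0.0, 0.717, 0.697, 0.0]
force: [-0.2, 1.2, 0.3]
opening: 0.617
[0.51354245 0.1557931  0.06766231] [-0.17040106  1.17135667  0.25441698]
```

View pics/f.png

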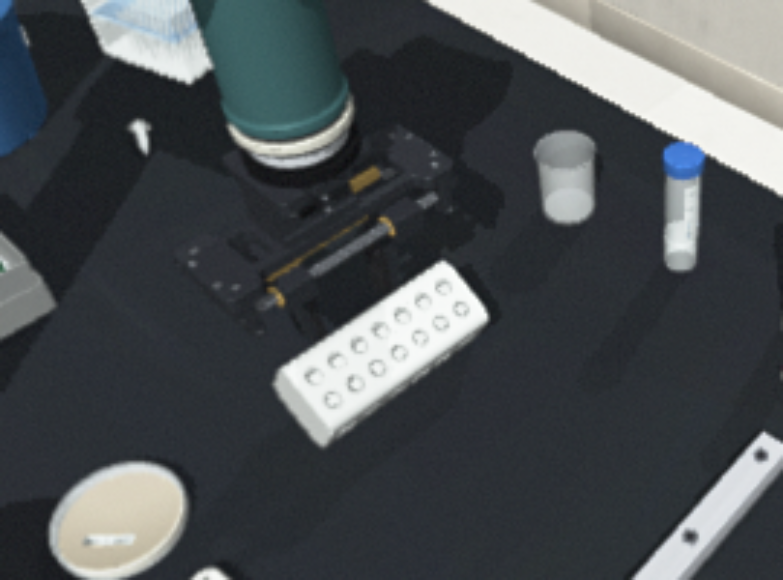

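The rack is tilted about 30° on its far edge (near (400,420) in the crop) and hasn't slid. Continuing over the balance point.

```bash
python3 -m crank '{"rotation":[[0,0,0],[0,0,0],[0,0,0],[0,0,0],[0,0,0],[0,0,0],[0,0,0],[0,0,0],[0,0,0]],"translation":[[0,-0.0055,0.002],[0,-0.0115,0.0035],[0,-0.015,0.0041],[0,-0.018,0.0046],[0,-0.021,0.005],[0,-0.024,0.0052],[0,-0.025,0.0053],[0,-0.025,0.0053],[0,-0.025,0.0053]],"grip":[0.23,0.23,0.23,0.23,0.23,0.23,0.23,0.23,0.23]}'; python3 - <<'E'
from h import *
s=env.get_state();print(s["eef_pos"],s["force"])
c=env.camera("scene");cv2.imwrite("pics/g.png",cv2.resize(c["img"][100:300,60:330],None,fx=2.9,fy=2.9))
E
```

```text
time_s: 5.32
eef_pos: [0.5135, 0.1313, 0.0727]
orientation: [-0.0, 0.717, 0.697, 0.0]
force: [-0.8, -0.6, -0.9]
opening: 0.615
[0.51350375 0.13134702 0.0726962 ] [-0.76239495 -0.55621186 -0.8642127 ]
```

View pics/g.png

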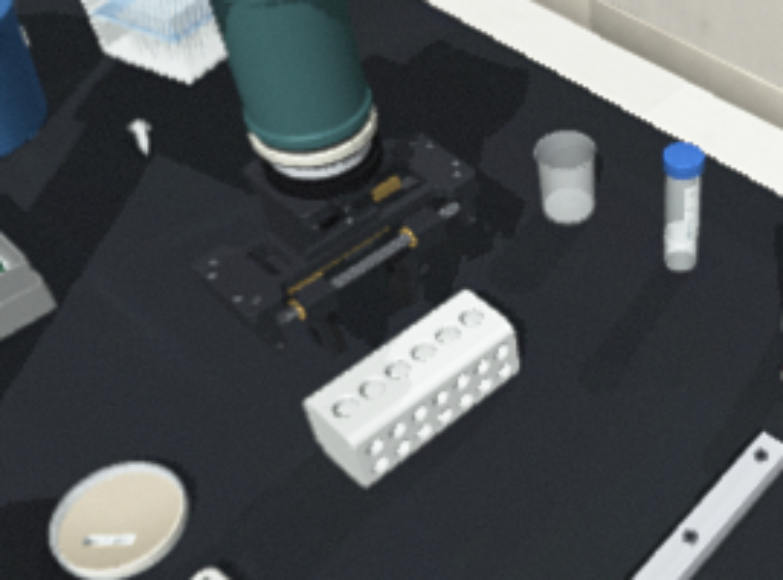

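First roll is done: the rack rests with its six medium wells up. Backing off, lowering, and measuring.

```bash
python3 -m crank '{"rotation":[[0,0,0],[0,0,0],[0,0,0],[0,0,0],[0,0,0]],"translation":[[0,0.01,0.003],[0,0.02,0],[0,0.02,-0.015],[0,0.02,-0.024],[0,0.02,-0.024]],"grip":[0.23,0.23,0.23,0.23,0.23]}'; python3 - <<'E'
from h import *
s=env.get_state();print(s["eef_pos"],s["force"])
c=env.camera("top");cv2.imwrite("pics/i.png",cv2.resize(c["img"][210:360,130:330],None,fx=4,fy=4))
E
```

```text
time_s: 6.0
eef_pos: [0.512, 0.1508, 0.0469]
orientation: [-0.001, 0.717, 0.697, -0.002]
force: [0.2, -0.2, -0.2]
opening: 0.614
[0.51199716 0.15083717 0.04690458] [ 0.17816537 -0.21836476 -0.22846768]
```

View pics/i.png

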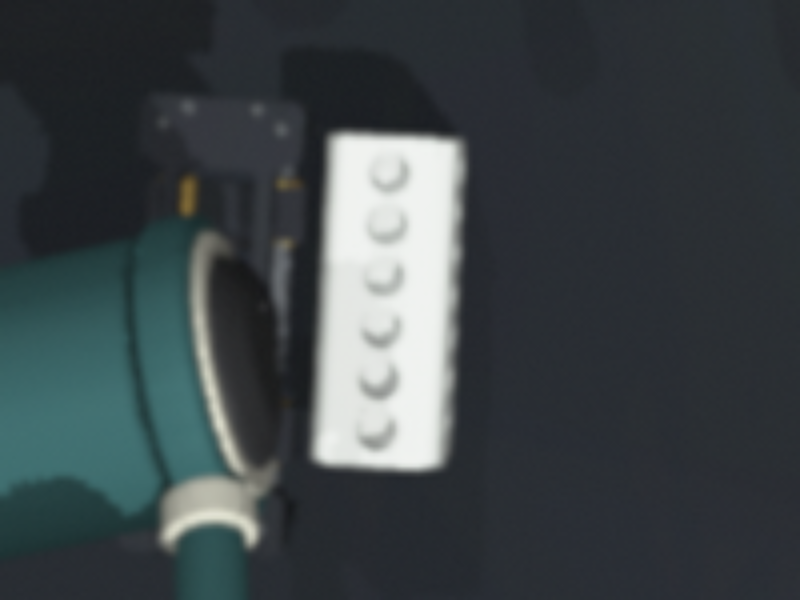

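The six medium wells run from (391,174) to (378,430) in the crop.

```bash
python3 - <<'E'
from h import *
c=env.camera("top")
a=cast(c,130+391/4,210+174/4,.06);b=cast(c,130+378/4,210+430/4,.06);d=a-b
print((a+b)/2,np.linalg.norm(d),np.degrees(np.arctan2(d[1],d[0])))
E
python3 -m crank '{"rotation":[[0,0,0],[0,0,0],[0,0,0],[0,0,0],[0,0,0]],"translation":[[0,-0.008,0.001],[0,-0.014,0.001],[0,-0.018,0.001],[0,-0.02,0.001],[0,-0.02,0.001]],"grip":[0.23,0.23,0.23,0.23,0.23]}'
```

```text
[0.51273037 0.08780873 0.06      ] 0.11701057051743603 -1.5127114914513566
time_s: 6.72
eef_pos: [0.5136, 0.1311, 0.0498]
orientation: [0.0, 0.717, 0.697, 0.0]
force: [0.0, 0.1, -0.2]
opening: 0.614
```

```bash
python3 -m crank '{"rotation":[[0,0,0],[0,0,0],[0,0,0]],"translation":[[0,-0.002,-0.0015],[0,-0.004,-0.0015],[0,-0.004,-0.0015]],"grip":[0.23,0.23,0.23]}'
```

```text
time_s: 7.1
eef_pos: [0.5138, 0.1274, 0.0484]
orientation: [0.0, 0.717, 0.697, 0.0]
force: [-0.2, 2.6, 2.2]
opening: 0.614
```

Contact. Second roll.

```bash
python3 -m crank '{"rotation":[[0,0,0],[0,0,0],[0,0,0],[0,0,0],[0,0,0],[0,0,0]],"translation":[[0,-0.0045,0.0044],[0,-0.009,0.0084],[0,-0.014,0.0121],[0,-0.0195,0.0154],[0,-0.025,0.0182],[0,-0.031,0.0206]],"grip":[0.23,0.23,0.23,0.23,0.23,0.23]}'; python3 - <<'E'
from h import *
s=env.get_state();print(s["eef_pos"],s["force"])
c=env.camera("scene");cv2.imwrite("pics/j.png",cv2.resize(c["img"][120:320,90:360],None,fx=2.9,fy=2.9))
E
```

```text
time_s: 7.85
eef_pos: [0.5135, 0.0958, 0.069]
orientation: [0.0, 0.717, 0.697, -0.0]
force: [-0.6, 0.9, 0.8]
opening: 0.615
[0.51345627 0.09575219 0.06900038] [-0.57145708  0.85598091  0.75759955]
```

View pics/j.png

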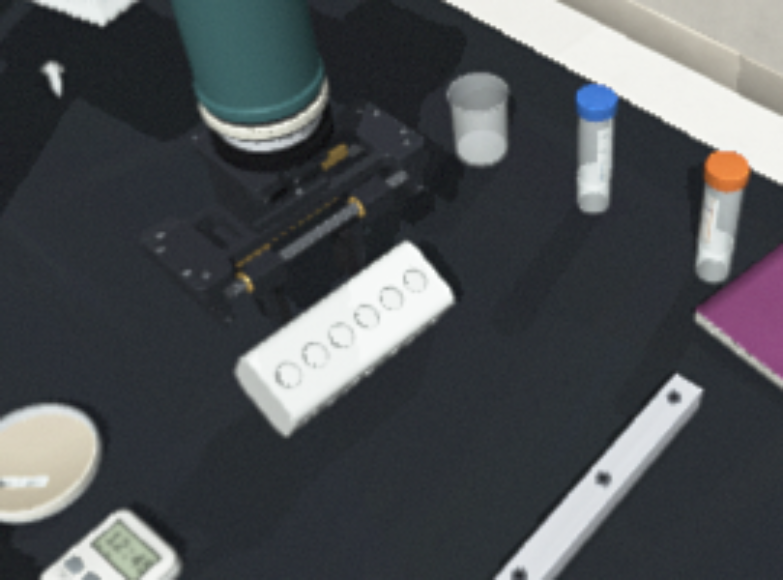

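The rack is tilted about 30° again with no slip visible. Continuing over.

```bash
python3 -m crank '{"rotation":[[0,0,0],[0,0,0],[0,0,0],[0,0,0],[0,0,0],[0,0,0],[0,0,0],[0,0,0],[0,0,0]],"translation":[[0,-0.0055,0.002],[0,-0.0115,0.0035],[0,-0.015,0.0041],[0,-0.018,0.0046],[0,-0.021,0.005],[0,-0.024,0.0052],[0,-0.025,0.0053],[0,-0.025,0.0053],[0,-0.025,0.0053]],"grip":[0.23,0.23,0.23,0.23,0.23,0.23,0.23,0.23,0.23]}'; python3 - <<'E'
from h import *
s=env.get_state();print(s["eef_pos"],s["force"])
c=env.camera("scene");cv2.imwrite("pics/k.png",cv2.resize(c["img"][120:320,90:360],None,fx=2.9,fy=2.9))
E
```

```text
time_s: 9.02
eef_pos: [0.5135, 0.0713, 0.0741]
orientation: [-0.0, 0.717, 0.697, -0.0]
force: [0.3, -0.4, 0.4]
opening: 0.616
[0.51348246 0.07133985 0.07408386] [ 0.30386629 -0.40017619  0.37431398]
```

View pics/k.png

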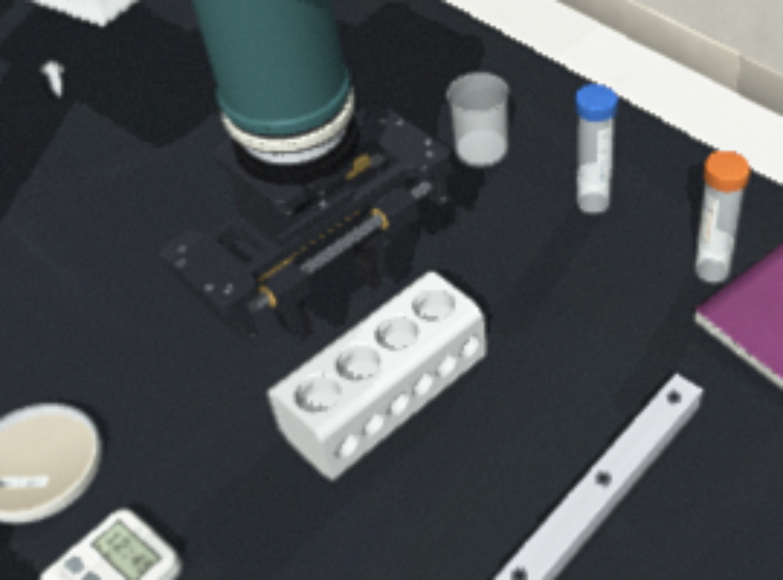

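Second roll is done: four large wells up. Now back off, open the fingers wide, turn to the fence's yaw, and lower beside the rack.

```bash
python3 -m crank '{"rotation":[[0,0,0],[0,0,2.5],[0,0,4.8],[0,0,4.8],[0,0,4.8],[0,0,4.8],[0,0,4.8]],"translation":[[0,0.012,0.003],[0,0.025,0],[0,0.027,-0.02],[0,0.027,-0.04],[0,0.027,-0.052],[0,0.027,-0.052],[0,0.027,-0.052]],"grip":[0.23,0.5,1,1,1,1,1]}'; python3 - <<'E'
from h import *
s=env.get_state();print(s["eef_pos"],s["force"])
c=env.camera("top");cv2.imwrite("pics/l.png",cv2.resize(c["img"][200:375,180:380],None,fx=3.4,fy=3.4))
E
```

```text
time_s: 9.95
eef_pos: [0.514, 0.0985, 0.0226]
orientation: [0.0, 0.687, 0.727, 0.0]
force: [-0.6, -0.7, 0.5]
opening: 1.0
[0.51403884 0.09854657 0.0226066 ] [-0.63390023 -0.6822681   0.51529556]
```

View pics/l.png

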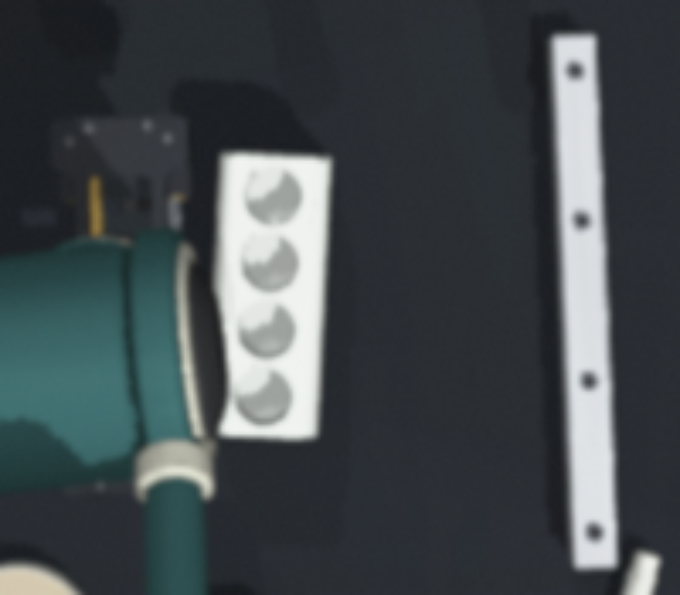

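The rack has its large wells up at (268,295), about 135 mm short of the fence side. Pushing gently, stopping short of the fence.

```bash
python3 -m crank '{"rotation":[[0,0,0],[0,0,0],[0,0,0],[0,0,0],[0,0,0],[0,0,0],[0,0,0],[0,0,0],[0,0,0],[0,0,0],[0,0,0],[0,0,0]],"translation":[[0,-0.015,-0.002],[0,-0.023,-0.002],[0,-0.028,-0.002],[0,-0.033,-0.002],[0,-0.038,-0.002],[0,-0.044,-0.002],[0,-0.051,-0.002],[0,-0.058,-0.002],[0,-0.065,-0.002],[0,-0.072,-0.002],[0,-0.079,-0.002],[0,-0.085,-0.002]],"grip":[1,1,1,1,1,1,1,1,1,1,1,1]}'
python3 -m crank '{"rotation":[[0,0,0],[0,0,0],[0,0,0],[0,0,0],[0,0,0],[0,0,0],[0,0,0],[0,0,0],[0,0,0],[0,0,0]],"translation":[[0,-0.007,0],[0,-0.014,0],[0,-0.021,0],[0,-0.028,0],[0,-0.035,0],[0,-0.042,0],[0,-0.049,0],[0,-0.056,0],[0,-0.062,0],[0,-0.066,0]],"grip":[1,1,1,1,1,1,1,1,1,1]}'
python3 - <<'E'
from h import *
s=env.get_state();print(s["eef_pos"],s["force"])
c=env.camera("top");cv2.imwrite("pics/m.png",cv2.resize(c["img"][200:375,230:430],None,fx=3.4,fy=3.4))
c=env.camera("scene");cv2.imwrite("pics/n.png",cv2.resize(c["img"][140:380,140:390],None,fx=2.5,fy=2.5))
E
```

```text
time_s: 11.5
eef_pos: [0.5136, 0.0128, 0.0202]
orientation: [0.0, 0.687, 0.726, 0.0]
force: [-0.4, 2.2, 1.0]
opening: 1.001
time_s: 12.75
eef_pos: [0.5135, -0.0531, 0.0201]
orientation: [-0.0, 0.687, 0.726, -0.0]
force: [-0.5, 2.9, 1.9]
opening: 0.998
[ 0.51345194 -0.05312198  0.02007517] [-0.47801918  2.89353428  1.9389404 ]
```

View pics/m.png

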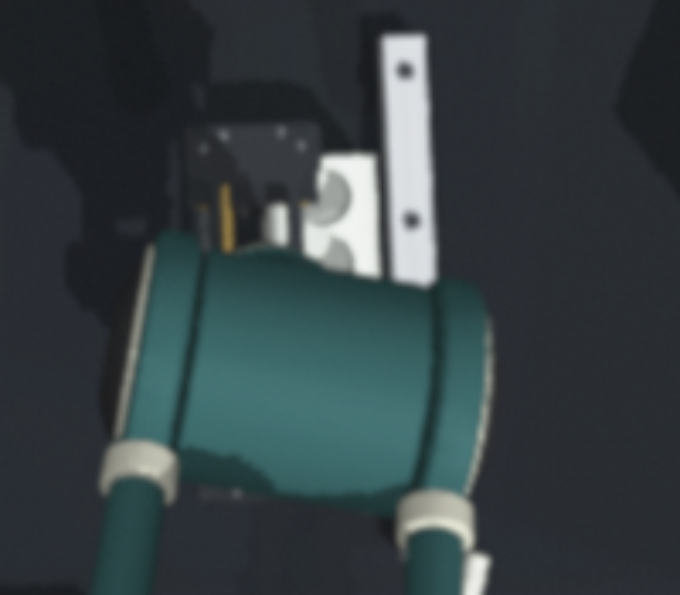

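View pics/n.png

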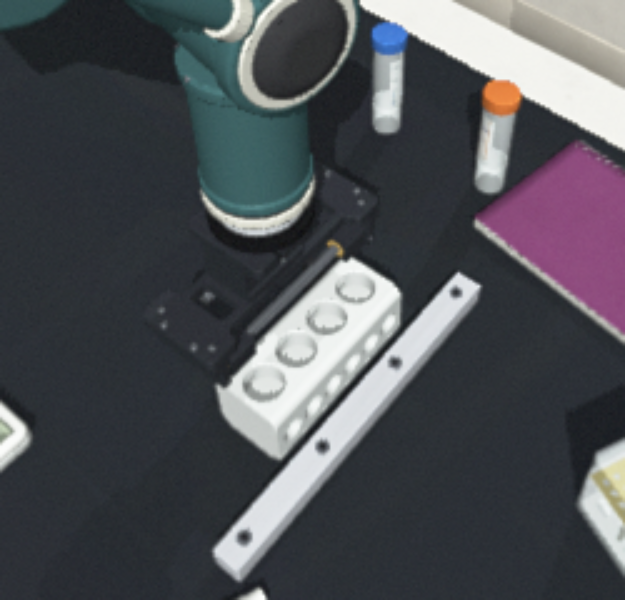

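The rack is nearly parallel to the fence with a gap of roughly 10–15 mm. Closing it in small steps.

```bash
python3 -m crank '{"rotation":[[0,0,0],[0,0,0],[0,0,0],[0,0,0],[0,0,0]],"translation":[[0,-0.004,0],[0,-0.007,0],[0,-0.01,0],[0,-0.012,0],[0,-0.012,0]],"grip":[1,1,1,1,1]}'
python3 -m crank '{"rotation":[[0,0,0],[0,0,0]],"translation":[[0,-0.0015,0],[0,-0.0015,0]],"grip":[1,1]}'
python3 -m crank '{"rotation":[[0,0,0],[0,0,0]],"translation":[[0,-0.0015,0],[0,-0.0015,0]],"grip":[1,1]}'
```

```text
time_s: 13.48
eef_pos: [0.5133, -0.0647, 0.02]
orientation: [-0.0, 0.687, 0.726, -0.0]
force: [0.7, 2.7, -0.4]
opening: 1.0
time_s: 13.72
eef_pos: [0.5133, -0.0648, 0.0201]
orientation: [-0.001, 0.687, 0.726, 0.001]
force: [0.3, 8.2, 1.4]
opening: 1.0
time_s: 13.98
eef_pos: [0.5133, -0.065, 0.0203]
orientation: [-0.002, 0.687, 0.726, 0.001]
force: [-1.0, 15.0, 3.4]
opening: 0.999
```

```bash
python3 -m crank '{"rotation":[[0,0,0],[0,0,0],[0,0,0]],"translation":[[0,-0.002,0],[0,-0.002,0],[0,-0.002,0]],"grip":[1,1,1]}'
python3 - <<'E'
from h import *
s=env.get_state();print(s["eef_pos"],s["force"],s["wrist_torque"])
c=env.camera("scene");cv2.imwrite("pics/o.png",cv2.resize(c["img"][200:360,210:350],None,fx=3.7,fy=3.7,interpolation=cv2.INTER_CUBIC))
E
```

```text
time_s: 14.35
eef_pos: [0.5132, -0.0651, 0.0205]
orientation: [-0.003, 0.688, 0.726, 0.002]
force: [0.1, 22.6, 6.3]
opening: 0.998
[ 0.51324623 -0.06509085  0.02051757] [ 0.1312375  22.57681667  6.30469705] [3.14772921 0.07197639 0.53035169]
```

View pics/o.png

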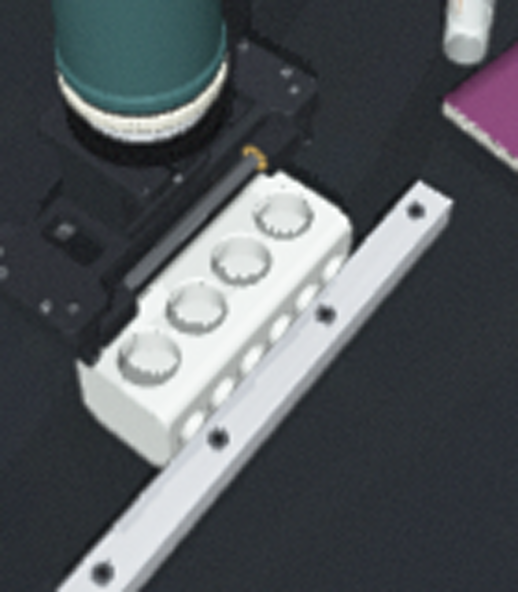

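The rack looks flush and still upright, and the force is within limits. Retreating straight back, then up and clear.

```bash
python3 -m crank '{"rotation":[[0,0,0],[0,0,0],[0,0,0],[0,0,0],[0,0,0],[0,0,0],[0,0,0],[0,0,0],[0,0,0],[0,0,0],[0,0,0]],"translation":[[0,0.004,0],[0,0.012,0],[0,0.03,0],[0,0.06,0],[0,0.09,0.04],[0,0.12,0.09],[0,0.16,0.14],[0,0.21,0.16],[0,0.26,0.16],[0,0.31,0.16],[0,0.31,0.16]],"grip":[1,1,1,1,1,1,1,1,1,1,1]}'
python3 - <<'E'
from h import *
c=env.camera("top");cv2.imwrite("pics/p.png",c["img"]);cv2.imwrite("pics/q.png",cv2.resize(c["img"][200:375,230:430],None,fx=3.4,fy=3.4,interpolation=cv2.INTER_CUBIC))
c=env.camera("scene");cv2.imwrite("pics/r.png",cv2.resize(c["img"][200:360,210:350],None,fx=3.7,fy=3.7,interpolation=cv2.INTER_CUBIC))
E
```

```text
time_s: 15.78
eef_pos: [0.513, 0.2437, 0.1802]
orientation: [-0.0, 0.686, 0.728, 0.0]
force: [-0.0, -0.3, -0.3]
opening: 1.0
```

View pics/q.png

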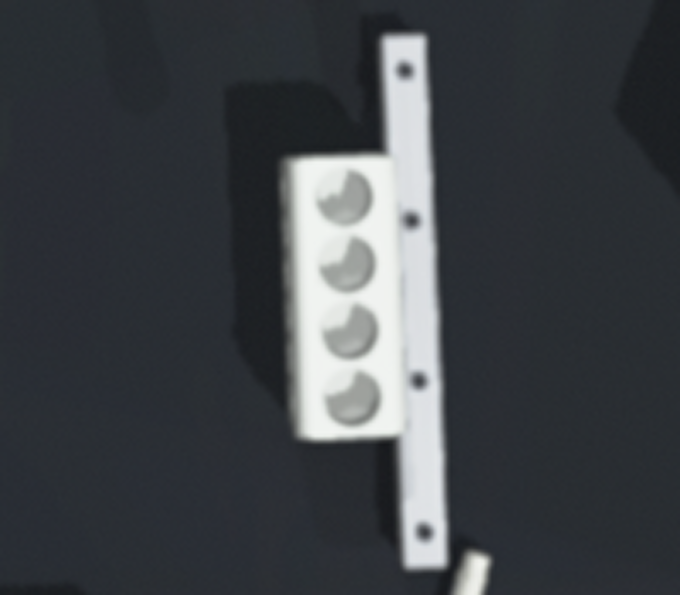

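View pics/r.png

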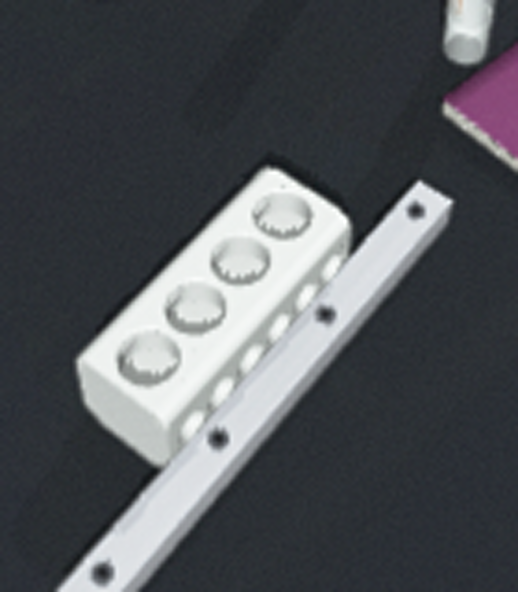

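View pics/p.png

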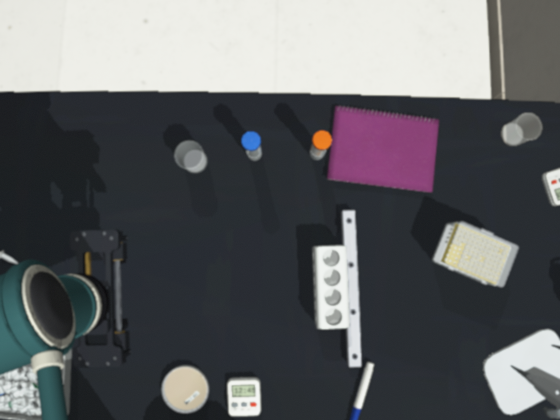

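```bash
python3 - <<'E'
from h import *
c=env.camera("top")
f=lambda u,v,z:cast(c,230+u/3.4,200+v/3.4,z)[:2]
def cents(roi,z,th,amin,amax):pass
ang=lambda d:np.degrees(np.arctan2(d[1],d[0]))
a,b=f(345,197,.06),f(352,398,.06);p,q=f(404,70,.024),f(424.5,532,.024)
d=(p-q)/np.linalg.norm(p-q);m=(a+b)/2
print('rack',m,ang(a-b),'fence',(p+q)/2,ang(d),'dist',abs(np.cross(d,m-q)),[abs(np.cross(d,t-q)) for t in(a,b)])
# top-face right edge, z~.052 at max y
e1,e2=f(394,165,.054),f(404,428,.054);print('edge ang',ang(e1-e2),[abs(np.cross(d,t-q)) for t in(e1,e2)])
print(env.get_state()["time_s"])
E
```

```text
rack [ 0.5129653  -0.10721769] 2.913826986166988 fence [ 0.50851737 -0.14879578] 3.3846653412997534 dist 0.041242967622425096 [np.float64(0.04079909821147623), np.float64(0.041686837033373975)]
edge ang 3.031463269834082 [np.float64(0.01256935985535669), np.float64(0.013447998927922216)]
15.925<stdin>:8: DeprecationWarning: Arrays of 2-dimensional vectors are deprecated. Use arrays of 3-dimensional vectors instead. (deprecated in NumPy 2.0)
<stdin>:10: DeprecationWarning: Arrays of 2-dimensional vectors are deprecated. Use arrays of 3-dimensional vectors instead. (deprecated in NumPy 2.0)
```

```bash
python3 -c "
from rig import env;print(env.finish_job())"
```

```text
the job is handed in; nothing more can be done
None
```

I rolled the rack over twice toward the fence, and it came to rest on each face: medium wells up after the first turn, the four large wells up after the second. I then pushed it sideways against the fence's +y side with the jaws spread along its length, and backed off well clear. The job was handed in at about 16 s.

**Position:** in the last top view the rack's centre is 41.2 mm from the fence's centre line, against a nominal 42 mm. It lies well inside the fence's ends.

**Angle:** the rack reads 2.9–3.0° and the fence 3.2–3.4°. The 0.2–0.5° difference is within what I can measure from the pictures. The final press, at about 23 N, met firm contact along the fence.

**Bystanders and limits:** both tubes and the beaker appear where they started. I never read a wrist force above about 24 N. No check failed.

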